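# Warm a pastry slice under the glass hood

## Robot

A 6-joint arm with a two-finger parallel gripper is mounted at the origin on the work surface. World frame = base frame: x ahead of the robot, y to its left, z up, the work surface at z = 0. Lengths are in m, angles in degrees, forces in N, time in s.
With the tool pointing down it reaches from about 0.225 to 0.725 m from the base axis. Payload 3.1 kg.
Tool frame: the origin (TCP) lies midway between the tips of the shut fingers; the grasp point (between the pads) lies 19 mm behind it; z points along the fingers, y is the line along which they close (so a half turn about z gives the same grasp; the last joint's range is limited). The gripper opens to 85 mm and grips with 20 to 120 N. Pads are 22 mm wide; open, the fingers measure 114 mm over their backs; the gripper's body (76 mm by 85 mm) begins 54 mm behind the grasp point. The pads swing forward as they close: fully open they stand 13 mm farther back than shut.
Start: joints at [-78.14, 2.75, 5.684, 92.934, 0, 82.678], TCP at [0.172, -0.496, 0.202] pointing down, gripper open.
Joint ranges: [-166.93, 166.93], [-56.73, 111.36], [-69.38, 81.34], [-121.58, 131.49], [-85.45, 84.26], [-180, 180]. Speed limits (degrees/s): [159.86, 159.86, 180, 180, 180, 180].

## Interface

Orientations are given as [roll, pitch, yaw] about the fixed x, y, z axes, in that order (R = Rz(yaw) Ry(pitch) Rx(roll)).
In Python, from bench import telemetry, viewer, job gives the robot as it stands.
- The arm moves only by the tool drive_tool, never from a script. Its argument "steps" is a list of rows, each an object of numbers: "tx", "ty", "tz": the shift along the tool's x, y, z in units of 15 cm (1.0 is 15 cm); "turn": the turn about the tool's z in units of 180 degrees (1.0 is 180 degrees). A call has 1 to 12 rows; each row is the pose to reach, as a shift and turn from the pose commanded when the call began, along the tool's axes at that moment, turning the shorter way round; what a row does not reach only later rows make up. A row lasts 1/8 s, in which the tool goes at most 62.5 mm and 10.7 degrees, less where a joint would pass 70% of its speed; a pose out of reach is approached as far as the arm can. A call with a number of a shift or a turn outside -1 to 1 is refused whole. A call with a gripper value outside its range is refused whole. "hand" is the opening, from 0 (shut) to 1 (fully open), set as the call begins (left out, the last holds). The fingers move at their own pace and stop on an object; "force" is the grip in N (left out, the last holds). Time passes only in rows, so rows that repeat a pose let the fingers close. It gives the time, the measured TCP pose, the force, the opening and the grip force at its end, in the units of the state.
- telemetry.observe(): the state, without advancing time (a new reading comes with each control period).
- viewer.capture(name): name is "side" or "top" or "wrist"; returns a dict with "image" (384x512x3 uint8, red, green, blue), "depth" (384x512 float32, m along the optical axis (not along the pixel's ray), 0 where there is no reading), "K" (3x3 intrinsics, pixels), "R" (3x3) and "t" (3): a world point X has camera coordinates R X + t; the wrist camera has in their place "mount" (4x4, takes a point from camera to tool coordinates, whose origin is the TCP and whose axes are the flange's). Camera axes: x right, y down, z forward; pixel columns grow to the right and rows downward; lengths in m; the calibration is good to about 2 mm. A picture is of the moment at which its call begins: read the wrist's pose just before it.
- job.sign_off(): hands the job in; it is judged then, once.
The state is a dict: "time": time; "joint_positions": joint angles; "joint_velocities": joint speeds; "joint_efforts": joint torques, N m; "tool_pos": TCP position; "tcp_rot": TCP orientation; "ft_force": force on the tool from outside, world axes, zero at the start; "torque": the same for the moment, N m; "finger_gap": finger opening in m; "grasp_force": force on a finger pad.
Only numpy, scipy, OpenCV 4.12 (cv2) and the standard library are available. Lean on these libraries where they do the work, as an engineer would, in place of code of your own. Each camera call takes 0.05 s, during which the arm holds its last target. There are 200 camera calls.

## Task

Take the fragile layered pastry slice with the red berries off the wooden board, squeezing it as lightly as the gripper can and keeping it level all the while, and set it down softly on the warmer's dark sprung plate under the glass hood, wholly on it and lengthwise like it. Once it stands there released, turn the warmer's dial until its white line points at the red mark. Leave the muffins and the bun where they are.

Things in the scene. Friction and masses are not known exactly. Their poses are not given: they have to be found in the camera images.
- slice: Golden layered pastry block, 90 (x) by 50 (y) by 38 mm high, about 0.09 kg, on the board; three red berries stand 10 mm out of its top (look only). Origin: centre of its underside, z up. Take it across its 50 mm width. Spoilt if the finger forces on it (both pads added) pass 65 N, if it meets the warmer with over 15 N, or if it leans more than 0.35 rad (20 deg) from level.
- warmer: Pastry warmer, fixed. Origin: on the table under the middle of its plate; x from its open front (to the robot's right) to its back, z up. Plate 260 (x) by 280 mm (y), top at z = 30 mm. A glass hood on two 18 mm square posts at x = 118, y = +-118 mm hangs over the plate, so reach in from the front, tool leaning. White dial pod 110 by 120 by 50 mm high centred at x = -85, y = 200 mm.
- spot (a point): Middle of the top of the dark sprung plate, 12 mm above the warmer's steel plate; axes as the warmer's. The sprung plate is 130 mm (x) by 86 mm (y), 6 mm thick; it gives way by up to 10 mm when pressed (2 N to start, 12 N to bottom) and stays up under the slice's weight. The slice goes on it with its length along x (either way round).
- hood_edge (a point): Middle of the lower front edge of the hood, 50 mm nearer the front than the sprung plate's middle and 198 mm above its top. The hood covers x = -50 to 130 and y = -130 to 130 mm of the warmer, underside at z = 240 mm; an orange heater strip (lowest point z = 231 mm) hangs under it at x = 85 mm.
- dial (a joint): Angle of the dial on the pod, rad, 0 to 3.2. At 0 its white line points to the warmer's front (-x); it grows clockwise seen from above (at pi/2 the line points to the warmer's +y, at pi to +x). Stiff enough to stay where it is left. Black ticks every 0.4; the red mark is at 2.4.
- dial_grip (a point): On the dial's upright axis at the height to grip; its axes turn with the dial, the white line points to its -x. The grip is an upright black bar 48 mm long (x), 14 mm thick (y), from 24 mm below to 8 mm above this point, on a disc 52 mm across; the white line runs on top from the middle to one end.
- red_mark (a point): Middle of the red mark beside the dial, 38 mm from its axis, on top of the pod (z = 50 mm); 14 mm long, 7 mm wide.
- board: Dark wooden board 270 by 270 by 14 mm, fixed; origin at the centre of its underside, top at z = 14 mm.
- muffin_a: Muffin in a paper cup, on the board, 68 mm across, 60 mm high; origin at the centre of its underside. To be left alone.
- muffin_b: Muffin in a paper cup, on the warmer's plate beside the sprung plate, 68 mm across, 60 mm high; origin at the centre of its underside. To be left alone.
- bun: Round brown bun, on the board, 72 mm across, 46 mm high; origin at the centre of its underside. To be left alone.

How it is judged (in metres and radians):
On the way, in this order (a step that is already met when the one before it is completed fails the run):
1. the slice stands level and released on the dark sprung plate (x of slice in the frame of spot between -0.024 and 0.024 m and y of slice in the frame of spot between -0.022 and 0.022 m and z of slice in the frame of spot between -0.004 and 0.004 m and angle between slice's own z axis and vertical below 0.08 rad and angle between the x axis of slice and the x axis of warmer, either way round below 0.3 rad and contact force between slice and the fingers below 0.1 N and linear speed of slice below 0.01 m/s), for 0.3 s.
2. the dial's white line points at the red mark (value of joint dial between 2.26 and 2.54 rad and velocity of joint dial between -0.05 and 0.05 rad/s), for 0.3 s.
At the end, for the whole second after the job is handed in: The slice stands level on the warmer's dark sprung plate, released and at rest, its middle within 24 mm (lengthwise) and 22 mm (crosswise) of that plate's middle and its length within 0.3 rad of the plate's; the dial is at rest within 0.14 rad of the red mark (2.4) (all of step 1 and all of step 2); the robot touches nothing.
It fails at once if the slice squeezed: finger forces on it add up to more than 65 N (contact force between slice and the fingers above 65 N).
It fails at once if the slice dropped or pressed on the warmer with more than 15 N (contact force between slice and warmer above 15 N).
It fails at once if the slice tipped more than 0.35 rad from level (angle between slice's own z axis and vertical above 0.35 rad).
It fails at once if a muffin or the bun moved more than 20 mm (distance of any of muffin_a, muffin_b, bun from where it was at the start of the episode above 0.02 m).
It also fails if it takes over 56 s, if anything falls off the work surface, if the arm or the gripper's body presses on something with over 40 N, if the wrist force passes 120 N, or if a joint passes its speed limit or range.

## Working session

There is one attempt and no reset: what is moved stays moved. The work goes in short steps, Python scripts to look and compute and a tool call to move; the robot and the scene stay as the last step left them, time stands still between calls to the robot, and variables do not carry over. Pictures are saved under pics/ and viewed, at most 10 in all, crops included, and the job is handed in when it is done.

Besides the shell and the picture viewer there is one more tool, called after "Request:" by a JSON object that holds its "op" and its "data", one argument or row to a line. drive_tool: Moves the arm, as the interface text tells. Its arguments: {"type":"object","properties":{"steps":{"type":"array"},"hand":{"type":"number"},"force":{"type":"number"}},"required":["steps"]}

```bash
ls; mkdir -p pics
cat > h.py <<'E'
import numpy as np, cv2
from bench import telemetry, viewer, job
def cap(n,f=None):
    c=viewer.capture(n)
    np.savez(f'pics/{f or n}.npz',**{k:v for k,v in c.items()})
    cv2.imwrite(f'pics/{f or n}.png',cv2.cvtColor(c['image'],cv2.COLOR_RGB2BGR)); return c
def world(c,u,v,d=None):
    if d is None: d=float(np.median(c['depth'][int(v)-1:int(v)+2,int(u)-1:int(u)+2]))
    p=np.linalg.inv(c['K'])@np.array([u,v,1])*d
    return c['R'].T@(p-c['t'])
def ray(c,u,v,z):
    o=-c['R'].T@c['t']; r=c['R'].T@np.linalg.inv(c['K'])@np.array([u,v,1.]); return o+r*(z-o[2])/r[2]
E
python3 - <<'E'
from h import *
s=telemetry.observe(); print(s)
for n in('side','top'):
    c=cap(n); print(n,c['K'],c['R'],c['t'])
a=cv2.imread('pics/side.png');b=cv2.imread('pics/top.png')
c=viewer.capture('wrist');print(c['mount'])
E
```

```text
pics
{'time': 0.0, 'joint_positions': array([-7.81393292e+01,  2.79239658e+00,  5.58952902e+00,  9.29330932e+01,
       -7.11819399e-04,  8.26791916e+01]), 'joint_velocities': array([-0.05172414,  0.02631424,  0.02917962,  0.00372278,  0.01671137,
        0.0164925 ]), 'joint_efforts': array([ 9.41539292e-04, -3.38773942e+01,  3.20020258e+01,  2.01318593e-02,
       -4.30806153e-05, -2.74298280e-06]), 'tool_pos': array([ 0.17234948, -0.4951731 ,  0.20080351]), 'tcp_rot': array([-1.79865057e+02, -1.66187404e-02,  1.91814605e+01]), 'ft_force': array([-0.74830973,  0.29656368,  0.17193353]), 'torque': array([-0.05049559, -0.01076321, -0.02592207]), 'grasp_force': 0.0, 'finger_gap': 0.08548839421479969}
side [[451.5835474    0.         258.34551659]
 [  0.         451.5835474  192.14848804]
 [  0.           0.           1.        ]] [[-0.93954879 -0.3423831  -0.00467903]
 [-0.20493793  0.57322142 -0.79335846]
 [ 0.27431465 -0.74444007 -0.60873677]] [0.54006552 0.31532945 0.79607808]
top [[438.77669172   0.         258.28313954]
 [  0.         438.77669172 196.72997745]
 [  0.           0.           1.        ]] [[ 0.02288022 -0.99970383  0.0082912 ]
 [-0.98343548 -0.02399795 -0.1796629 ]
 [ 0.17980866 -0.00404313 -0.9836933 ]] [-0.10033651  0.61315889  1.16710759]
[[ 7.76014434e-04 -9.45490253e-01 -3.25649473e-01  8.39265443e-02]
 [ 9.99999615e-01  6.00189257e-04  6.40385014e-04 -9.45143521e-04]
 [-4.10026473e-04 -3.25649845e-01  9.45490355e-01 -1.73226608e-01]
 [ 0.00000000e+00  0.00000000e+00  0.00000000e+00  1.00000000e+00]]
```

View pics/side.png

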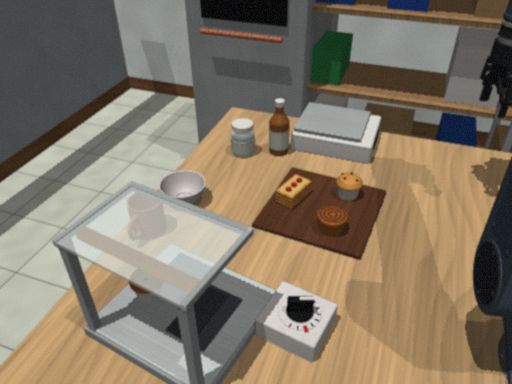

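View pics/top.png

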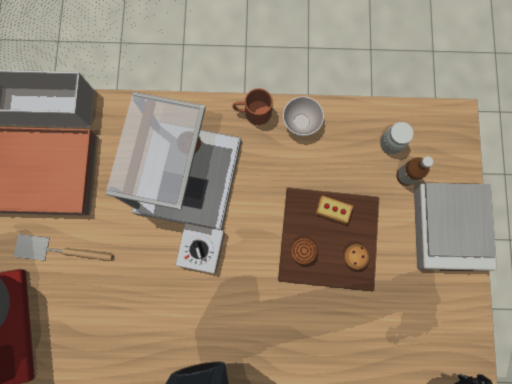

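The side view shows the slice at (293,190) on the board, the dial pod at (299,306) and the dark plate at (215,312). The top view shows the slice at (335,208), the dial at (199,249) and the dark plate partly under the hood at about (195,190). I'll take enlarged crops next.

Run:
```python
from h import *
t=cv2.imread('pics/top.png');s=cv2.imread('pics/side.png')
A=cv2.resize(t[90:280,100:250],None,fx=3,fy=3,interpolation=cv2.INTER_CUBIC) #450x570
B=cv2.resize(t[185:235,310:370],None,fx=5,fy=5,interpolation=cv2.INTER_CUBIC) #300x250
C=cv2.resize(s[280:360,255:345],None,fx=3.8,fy=3.8,interpolation=cv2.INTER_CUBIC)
im=np.zeros((600,800,3),np.uint8); im[:570,:450]=A; im[:250,455:755]=B; im[260:260+C.shape[0],455:455+C.shape[1]]=C[:, :345]
cv2.imwrite('pics/m1.png',im)
c=dict(np.load('pics/top.npz'))
for n,u,v in [('slice',335,208),('board',300,280),('dial',199,249),('pod',185,262),('muffA',357,257),('bun',304,250),('plate',196,195),('steel',215,205),('table',250,250),('hoodedge?',190,190)]: print(n,world(c,u,v).round(3))
```

```text
slice [ 0.588 -0.299  0.061]
board [ 0.39  -0.208  0.014]
dial [0.465 0.068 0.088]
pod [0.431 0.11  0.049]
muffA [ 0.454 -0.355  0.073]
bun [ 0.471 -0.214  0.058]
plate [0.619 0.09  0.042]
steel [0.594 0.036 0.028]
table [ 0.471 -0.066 -0.   ]
hoodedge? [0.633 0.107 0.042]
```

View pics/m1.png

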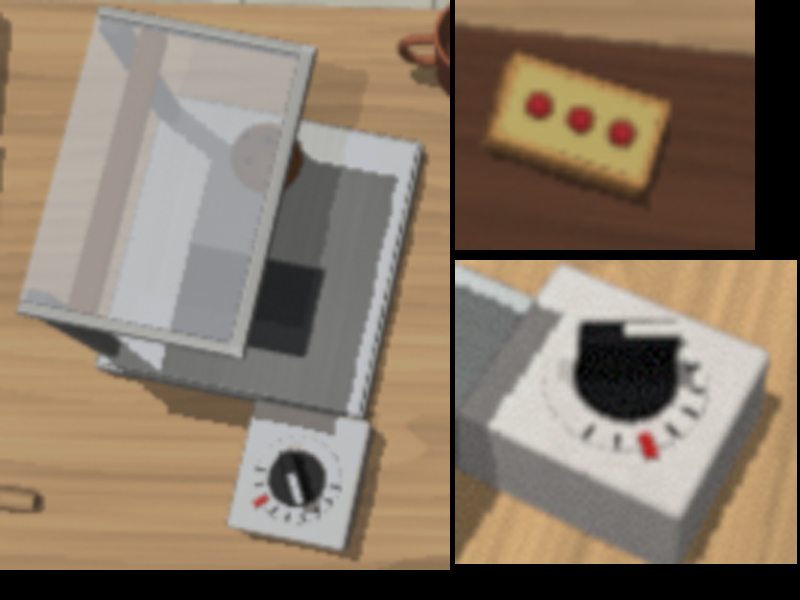

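Run:
```python
from h import *
c=dict(np.load('pics/top.npz')); s=dict(np.load('pics/side.npz'))
T=lambda a,b,z:ray(c,100+a/3,90+b/3,z)
p=[('steelFR-',422,145,.03),('steelFR+',357,413,.03),('sprF-',325,268,.042),('sprF+',305,355,.042),('sprB-',188,245,.042),('sprB+',172,330,.042),
('hoodF-',315,48,.25),('hoodF+',243,355,.25),('hoodB-',100,8,.25),('hoodB+',20,310,.25),
('podTR',369,425,.05),('podBR',343,550,.05),('podBL',229,523,.05),('dialtop',297,478,.083),('line end',300,503,.09),('red',260,502,.05),('muffb',265,155,.09)]
P={n:T(a,b,z)[:2] for n,a,b,z in p}
for n in P: print(n,P[n].round(4))
ang=lambda v:np.degrees(np.arctan2(v[1],v[0]))
print('yvec angs',ang(P['steelFR+']-P['steelFR-']),ang(P['sprF+']-P['sprF-']),ang(P['hoodF+']-P['hoodF-']),ang(P['podBR']-P['podTR']))
print('xvec',ang(P['sprB+']-P['sprF+']),ang(P['hoodB+']-P['hoodF+']),ang(P['podBL']-P['podBR']))
# slice top corners
S=lambda a,b,z:ray(c,310+(a-455)/5,185+b/5,z)[:2]
q=[S(517,53,.052),S(670,100,.052),S(645,190,.052),S(490,142,.052)]
print('slice',np.array(q).round(4)); 
b=[S(539,105,.06),S(580,119,.06),S(621,132,.06)];print('berries',np.array(b).round(4),ang(b[2]-b[0]))
# side views
D=lambda a,b,z:ray(s,255+(a-455)/3.8,280+(b-260)/3.8,z)
print('side red',D(649,446,.05),'podcorner',D(769,352,.05),D(682,520,.05))
```

```text
steelFR- [ 0.792  -0.0306]
steelFR+ [0.5291 0.0224]
sprF- [0.6646 0.057 ]
sprF+ [0.581 0.072]
sprB- [0.6837 0.1877]
sprB+ [0.6016 0.1976]
hoodF- [0.8005 0.0494]
hoodF+ [0.5481 0.0938]
hoodB- [0.8303 0.2254]
hoodB+ [0.5793 0.269 ]
podTR [0.5161 0.0092]
podBR [0.4024 0.0285]
podBL [0.4241 0.1328]
dialtop [0.4642 0.0689]
line end [0.442  0.0643]
red [0.4436 0.1057]
muffb [0.7593 0.1115]
yvec angs 168.61050740344558 169.79273485521585 170.00998527237485 170.38790424947706
xvec 80.65072333863746 79.89987314445169 78.22443079067803
slice [[ 0.6237 -0.2653]
 [ 0.5991 -0.3508]
 [ 0.5482 -0.3361]
 [ 0.573  -0.2501]]
berries [[ 0.5931 -0.2762]
 [ 0.5858 -0.2989]
 [ 0.5791 -0.3215]] -107.19894274500312
side red [0.44506166 0.10575376 0.05      ] podcorner [0.40352174 0.03232443 0.05      ] [0.42059271 0.13891211 0.05      ]
```

```bash
cat >> h.py <<'E'
def delta(x,y,z,yaw,cur=None):
    s=telemetry.observe(); p=s['tool_pos']; psi=np.radians(s['tcp_rot'][2])
    d=np.array([x,y,z])-p; cx=np.array([np.cos(psi),np.sin(psi),0]); cy=np.array([np.sin(psi),-np.cos(psi),0])
    t=-(yaw-s['tcp_rot'][2])
    print('pos',p.round(4),s['tcp_rot'].round(2),'t',s['time'],'-> tx %.3f ty %.3f tz %.3f turn %.3f (or %+.1f deg)'%(d@cx/.15,d@cy/.15,-d[2]/.15,((t+180)%360-180)/180,t))
def wcap(f):
    from scipy.spatial.transform import Rotation as Ro
    s=telemetry.observe(); c=cap('wrist',f)
    M=np.eye(4); M[:3,:3]=Ro.from_euler('xyz',s['tcp_rot'],degrees=True).as_matrix(); M[:3,3]=s['tool_pos']
    W=M@c['mount']; c['R']=W[:3,:3].T; c['t']=-W[:3,:3].T@W[:3,3]; c.pop('mount'); np.savez(f'pics/{f}.npz',**c); return c
E
python3 -c "
from h import *
delta(.576,-.333,.2,-106.7)"
```

```text
pos [ 0.1724 -0.4953  0.2011] [-1.799e+02 -1.000e-02  1.918e+01] t 0.15 -> tx 2.897 ty -0.138 tz 0.007 turn 0.699 (or +125.9 deg)
```

Request:
{"op": "drive_tool", "data": {
  "steps": [
    {"tx": 0.33, "ty": -0.02, "turn": -0.055},
    {"tx": 0.67, "ty": -0.04, "turn": -0.11},
    {"tx": 1, "ty": -0.05, "turn": -0.165},
    {"tx": 1, "ty": -0.05, "turn": -0.22},
    {"tx": 1, "ty": -0.05, "turn": -0.275},
    {"tx": 1, "ty": -0.05, "turn": -0.33},
    {"tx": 1, "ty": -0.05, "turn": -0.385},
    {"tx": 1, "ty": -0.05, "turn": -0.44}
  ],
  "hand": 1,
  "force": 20
}}

```text
$.steps[0]: bad value
```

```bash
python3 -c "
from h import *
delta(.576,-.333,.2,-106.7)"
```

```text
pos [ 0.1724 -0.4953  0.2011] [-1.799e+02 -1.000e-02  1.918e+01] t 0.15 -> tx 2.897 ty -0.138 tz 0.007 turn 0.699 (or +125.9 deg)
```

Request:
{"op": "drive_tool", "data": {
  "steps": [
    {"tx": 0.33, "ty": -0.02, "tz": 0, "turn": -0.055},
    {"tx": 0.67, "ty": -0.04, "tz": 0, "turn": -0.11},
    {"tx": 1, "ty": -0.05, "tz": 0, "turn": -0.165},
    {"tx": 1, "ty": -0.05, "tz": 0, "turn": -0.22},
    {"tx": 1, "ty": -0.05, "tz": 0, "turn": -0.275},
    {"tx": 1, "ty": -0.05, "tz": 0, "turn": -0.33},
    {"tx": 1, "ty": -0.05, "tz": 0, "turn": -0.385},
    {"tx": 1, "ty": -0.05, "tz": 0, "turn": -0.44}
  ],
  "hand": 1,
  "force": 20
}}

```text
time: 1.15
tool_pos: [0.3116, -0.4392, 0.2015]
tcp_rot: [-180.0, -0.1, 98.7]
ft_force: [-0.4, -0.2, -0.2]
finger_gap: 0.0854
grasp_force: 0.0
```

```bash
python3 -c "
from h import *
delta(.576,-.333,.2,-106.7)"
```

```text
pos [ 0.3116 -0.4392  0.2015] [-1.7998e+02 -6.0000e-02  9.8710e+01] t 1.15 -> tx 0.433 ty 1.850 tz 0.010 turn -0.859 (or +205.4 deg)
```

Request:
{"op": "drive_tool", "data": {
  "steps": [
    {"tx": 0.1, "ty": 0.4, "tz": 0, "turn": -0.055},
    {"tx": 0.2, "ty": 0.8, "tz": 0, "turn": -0.11},
    {"tx": 0.23, "ty": 1, "tz": 0, "turn": -0.165},
    {"tx": 0.23, "ty": 1, "tz": 0, "turn": -0.22},
    {"tx": 0.23, "ty": 1, "tz": 0, "turn": -0.275},
    {"tx": 0.23, "ty": 1, "tz": 0, "turn": -0.33},
    {"tx": 0.23, "ty": 1, "tz": 0, "turn": -0.385},
    {"tx": 0.23, "ty": 1, "tz": 0, "turn": -0.44}
  ]
}}

```text
time: 2.15
tool_pos: [0.4549, -0.3833, 0.2014]
tcp_rot: [180.0, -0.0, 177.9]
ft_force: [-0.0, 0.8, -0.4]
finger_gap: 0.0855
grasp_force: 0.0
```

```bash
python3 -c "
from h import *
delta(.576,-.333,.2,-106.7)"
```

```text
pos [ 0.4549 -0.3833  0.2014] [ 1.7996e+02 -5.0000e-02  1.7791e+02] t 2.15 -> tx -0.795 ty 0.364 tz 0.009 turn -0.419 (or +284.6 deg)
```

Request:
{"op": "drive_tool", "data": {
  "steps": [
    {"tx": -0.3, "ty": 0.12, "tz": 0, "turn": -0.055},
    {"tx": -0.55, "ty": 0.24, "tz": 0, "turn": -0.11},
    {"tx": -0.795, "ty": 0.364, "tz": 0, "turn": -0.165},
    {"tx": -0.795, "ty": 0.364, "tz": 0, "turn": -0.22},
    {"tx": -0.795, "ty": 0.364, "tz": 0, "turn": -0.275},
    {"tx": -0.795, "ty": 0.364, "tz": 0, "turn": -0.33},
    {"tx": -0.795, "ty": 0.364, "tz": 0, "turn": -0.385},
    {"tx": -0.795, "ty": 0.364, "tz": 0, "turn": -0.42},
    {"tx": -0.795, "ty": 0.364, "tz": 0, "turn": -0.42}
  ]
}}

```text
time: 3.28
tool_pos: [0.5763, -0.3338, 0.2013]
tcp_rot: [179.9, 0.0, -106.9]
ft_force: [-1.4, 0.3, -0.1]
finger_gap: 0.0857
grasp_force: 0.0
```

Run:
```python
from h import *
delta(.576,-.333,.02,-106.7)
print(telemetry.observe()['joint_positions'].round(1))
c=wcap('w1'); s=cap('side','s2')
w=cv2.imread('pics/w1.png'); S=cv2.imread('pics/s2.png')
im=np.zeros((600,800,3),np.uint8); im[:384,:512]=w
C=cv2.resize(S[0:210,250:380],None,fx=2.2,fy=2.2); im[:C.shape[0],514:514+C.shape[1]]=C[:,:286]
cv2.imwrite('pics/m2.png',im)
```

```text
pos [ 0.5763 -0.3338  0.2013] [ 1.7993e+02  2.0000e-02 -1.0689e+02] t 3.275 -> tx -0.005 ty 0.004 tz 1.209 turn -0.001 (or -0.2 deg)
[ -35.8   25.3   32.4   97.1    0.  -109. ]
```

View pics/m2.png

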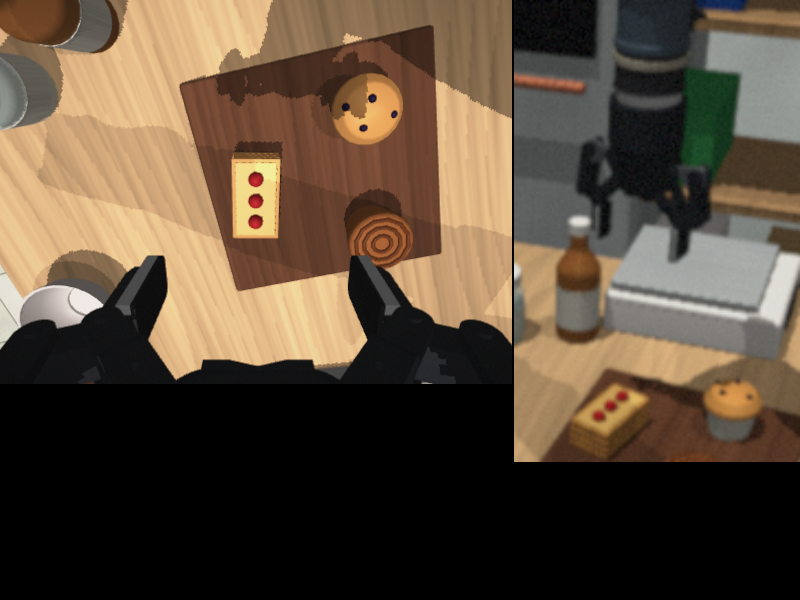

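The wrist view shows the slice's top with corners (232,159), (281,158), (277,238) and (234,238), and its berries at column 256, centred between the fingers. The side crop shows the gripper clear and open, with a round arm link above it.

Run:
```python
from h import *
c=dict(np.load('pics/w1.npz')); t=dict(np.load('pics/top.npz'))
q=np.array([ray(c,u,v,.052)[:2] for u,v in((232,159),(281,158),(277,238),(234,238))]); print(q.round(4),q.mean(0))
ang=lambda v:np.degrees(np.arctan2(v[1],v[0]))
print(ang(q[0]-q[3]),ang(q[1]-q[2]))
b=np.array([world(c,u,v) for u,v in((256,179),(256,201),(256,222))]);print('berries depth',b.round(4)); print('top depth',world(c,240,185),world(c,272,210))
# two-view height of mid berry (wrist 256,201) / top (335, 208.8)
def line(c,u,v): return -c['R'].T@c['t'], c['R'].T@np.linalg.inv(c['K'])@np.array([u,v,1.])
o1,r1=line(c,256,201);o2,r2=line(t,310+125/5,185+119/5)
k=np.linalg.lstsq(np.c_[r1,-r2],o2-o1,rcond=None)[0];print('tri',o1+k[0]*r1,o2+k[1]*r2)
# arm profile relative to tool from side + top depth
s=dict(np.load('pics/s2.npz')); 
v,u=np.mgrid[0:384,0:512]; d=s['depth']; P=(np.linalg.inv(s['K'])@np.stack([u.ravel(),v.ravel(),np.ones(u.size)])*d.ravel()).T-s['t']; P=P@s['R']
tp=np.array([.5763,-.3338,.2013]); psi=np.radians(-106.9)
m=(np.linalg.norm((P-tp)[:,:2],axis=1)<.15)&(P[:,2]>.18)&(d.ravel()>0); Q=P[m]-tp
X=Q[:,:2]@[np.cos(psi),np.sin(psi)];Y=Q[:,:2]@[np.sin(psi),-np.cos(psi)]
for z0 in np.arange(-.02,.4,.02):
    k=(Q[:,2]>=z0)&(Q[:,2]<z0+.02)
    if k.sum()>5: print('z%.2f x %.3f..%.3f y %.3f..%.3f n%d'%(z0,*np.percentile(X[k],[1,99]),*np.percentile(Y[k],[1,99]),k.sum()))
```

```text
[[ 0.5981 -0.3487]
 [ 0.5496 -0.3351]
 [ 0.5783 -0.2481]
 [ 0.6245 -0.2621]] [ 0.58763705 -0.29853263]
-106.90420845210585 -108.27289471873075
berries depth [[ 0.5798 -0.3242  0.0632]
 [ 0.5867 -0.3014  0.0632]
 [ 0.5936 -0.2787  0.0634]]
top depth [ 0.59862824 -0.32010837  0.05377509] [ 0.57422719 -0.28309815  0.05385711]
tri [ 0.58735409 -0.29931173  0.05735102] [ 0.58628845 -0.29940256  0.05719832]
z0.04 x -0.014..0.009 y -0.055..0.057 n107
z0.06 x -0.015..0.012 y -0.055..0.058 n148
z0.08 x -0.016..0.010 y -0.072..0.075 n260
z0.10 x -0.021..0.015 y -0.070..0.074 n447
z0.12 x -0.022..0.009 y -0.068..0.071 n482
z0.14 x -0.038..0.009 y -0.064..0.069 n295
z0.16 x -0.040..0.010 y -0.024..0.039 n323
z0.18 x -0.040..0.010 y -0.027..0.038 n333
z0.20 x -0.038..0.021 y -0.029..0.036 n350
z0.22 x -0.037..0.008 y -0.022..0.035 n303
z0.24 x -0.038..0.013 y -0.026..0.036 n368
z0.26 x -0.037..0.024 y -0.022..0.039 n369
z0.28 x -0.037..0.020 y -0.024..0.037 n355
z0.30 x -0.036..-0.024 y 0.016..0.032 n6
```

```bash
python3 -c "
from h import *
delta(.5756,-.3363,.019,-107)"
```

```text
pos [ 0.5764 -0.3339  0.2016] [ 1.7996e+02  1.0000e-02 -1.0692e+02] t 3.375 -> tx 0.017 ty 0.000 tz 1.217 turn 0.000 (or +0.1 deg)
```

Request:
{"op": "drive_tool", "data": {
  "steps": [
    {"tx": 0.017, "ty": 0, "tz": 0.25, "turn": 0},
    {"tx": 0.017, "ty": 0, "tz": 0.55, "turn": 0},
    {"tx": 0.017, "ty": 0, "tz": 0.8, "turn": 0},
    {"tx": 0.017, "ty": 0, "tz": 1.0, "turn": 0}
  ]
}}

```text
time: 3.88
tool_pos: [0.5749, -0.3358, 0.0497]
tcp_rot: [179.9, 0.0, -106.9]
ft_force: [0.4, 0.8, -1.0]
finger_gap: 0.0852
grasp_force: 0.0
```

Request:
{"op": "drive_tool", "data": {
  "steps": [
    {"tx": 0, "ty": 0, "tz": 0.1, "turn": 0},
    {"tx": 0, "ty": 0, "tz": 0.18, "turn": 0},
    {"tx": 0, "ty": 0, "tz": 0.217, "turn": 0},
    {"tx": 0, "ty": 0, "tz": 0.217, "turn": 0}
  ]
}}

```text
time: 4.38
tool_pos: [0.5761, -0.3367, 0.02]
tcp_rot: [-180.0, -0.0, -106.8]
ft_force: [-0.6, 0.3, 0.1]
finger_gap: 0.0857
grasp_force: 0.0
```

```bash
python3 -c "
from h import *
delta(.5756,-.3363,.019,-107); wcap('w2')"
```

```text
pos [ 0.5761 -0.3367  0.02  ] [-1.7995e+02 -2.0000e-02 -1.0683e+02] t 4.375 -> tx -0.001 ty 0.004 tz 0.007 turn 0.001 (or +0.2 deg)
```

View pics/w2.png

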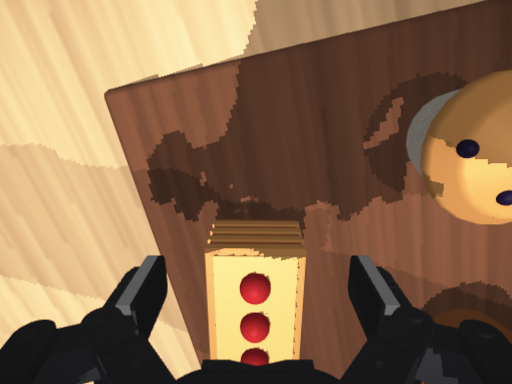

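The slice sits centred between the open fingers (column 255, fingers at 160 and 355), so I'll close gently.

Request:
{"op": "drive_tool", "data": {
  "steps": [
    {"tx": 0, "ty": 0, "tz": 0, "turn": 0},
    {"tx": 0, "ty": 0, "tz": 0, "turn": 0},
    {"tx": 0, "ty": 0, "tz": 0, "turn": 0},
    {"tx": 0, "ty": 0, "tz": 0, "turn": 0}
  ],
  "hand": 0.63,
  "force": 20
}}

```text
time: 4.92
tool_pos: [0.5758, -0.3364, 0.0196]
tcp_rot: [-180.0, -0.0, -106.8]
ft_force: [-0.4, -0.4, -0.6]
finger_gap: 0.0537
grasp_force: 0.0
```

Request:
{"op": "drive_tool", "data": {
  "steps": [
    {"tx": 0, "ty": 0, "tz": 0, "turn": 0},
    {"tx": 0, "ty": 0, "tz": 0, "turn": 0},
    {"tx": 0, "ty": 0, "tz": 0, "turn": 0},
    {"tx": 0, "ty": 0, "tz": 0, "turn": 0}
  ],
  "hand": 0.5,
  "force": 20
}}

```text
time: 5.42
tool_pos: [0.5767, -0.3371, 0.0209]
tcp_rot: [-179.9, -0.1, -106.8]
ft_force: [0.0, -0.3, 4.8]
finger_gap: 0.0429
grasp_force: 2.7
```

```bash
python3 -c "
from h import *
wcap('w3'); print(telemetry.observe())"
```

```text
{'time': 5.475, 'joint_positions': array([-3.60552934e+01,  2.56347358e+01,  1.22158925e+01,  7.64240570e+01,
        6.15850950e-04, -1.09236619e+02]), 'joint_velocities': array([-0.01515982,  0.06621265,  0.01251218,  0.04517572, -0.01026353,
        0.04551739]), 'joint_efforts': array([-1.93603052e-02, -4.45872366e+01,  2.86971259e+01,  1.16051843e-01,
       -6.15590870e-04,  1.44182639e-03]), 'tool_pos': array([ 0.57670299, -0.33709459,  0.02092555]), 'tcp_rot': array([-1.79851469e+02, -5.11781636e-02, -1.06818740e+02]), 'ft_force': array([-0.06709599, -0.02371433,  5.32945309]), 'torque': array([ 0.02025676, -0.00940625,  0.05501733]), 'grasp_force': 2.7486549885361455, 'finger_gap': 0.04296973090238184}
```

View pics/w3.png

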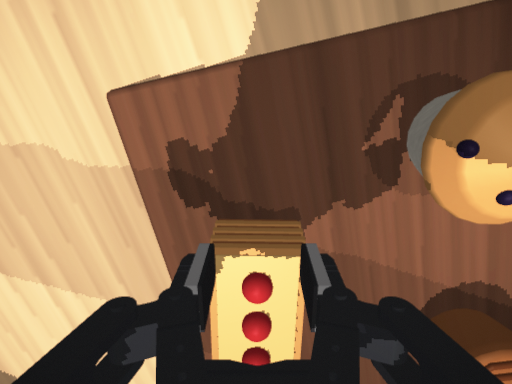

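The pads are on the sides of the slice near its front end and it hasn't shifted, but the grip is only 2.7 N. I'll close on to the 20 N minimum.

Request:
{"op": "drive_tool", "data": {
  "steps": [
    {"tx": 0, "ty": 0, "tz": 0, "turn": 0},
    {"tx": 0, "ty": 0, "tz": 0, "turn": 0},
    {"tx": 0, "ty": 0, "tz": 0, "turn": 0},
    {"tx": 0, "ty": 0, "tz": 0, "turn": 0}
  ],
  "hand": 0.4,
  "force": 20
}}

```text
time: 5.98
tool_pos: [0.5759, -0.3371, 0.0219]
tcp_rot: [-179.9, -0.1, -106.8]
ft_force: [-2.7, 1.5, 9.2]
finger_gap: 0.0344
grasp_force: 4.8
```

Request:
{"op": "drive_tool", "data": {
  "steps": [
    {"tx": 0, "ty": 0, "tz": 0, "turn": 0},
    {"tx": 0, "ty": 0, "tz": 0, "turn": 0},
    {"tx": 0, "ty": 0, "tz": 0, "turn": 0},
    {"tx": 0, "ty": 0, "tz": 0, "turn": 0}
  ],
  "hand": 0.15,
  "force": 20
}}

```text
time: 6.48
tool_pos: [0.5761, -0.3373, 0.023]
tcp_rot: [-179.9, -0.1, -106.8]
ft_force: [-3.9, 1.1, 12.3]
finger_gap: 0.0128
grasp_force: 6.3
```

Run:
```python
from h import *
c=wcap('w4'); s=cap('side','s4')
w=cv2.imread('pics/w4.png'); S=cv2.imread('pics/s4.png')
im=np.zeros((384,800,3),np.uint8); im[:,:400]=w[:,56:456]
im[:360,400:800]=cv2.resize(S[130:220,250:350],None,fx=4,fy=4)
cv2.imwrite('pics/m4.png',im)
```

```text
(no output)
```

View pics/m4.png

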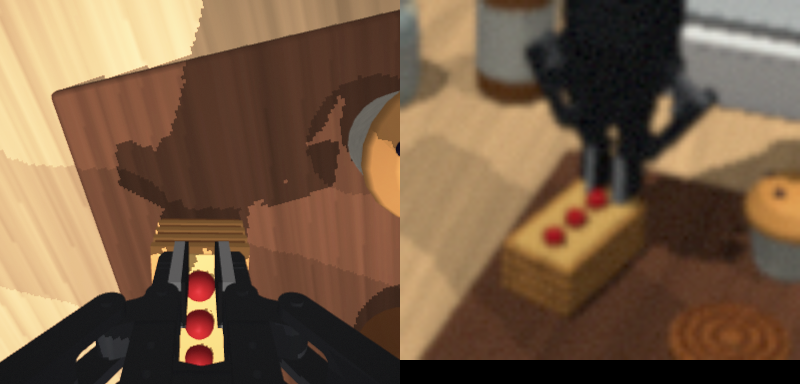

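The picture shows the finger tips sliding on top of the slice instead of straddling it, so they reach less far than I assumed. I'll raise the tool, open the gripper and measure the tips in the depth image.

Request:
{"op": "drive_tool", "data": {
  "steps": [
    {"tx": 0, "ty": 0, "tz": -0.1, "turn": 0},
    {"tx": 0, "ty": 0, "tz": -0.25, "turn": 0},
    {"tx": 0, "ty": 0, "tz": -0.25, "turn": 0}
  ]
}}

```text
time: 6.95
tool_pos: [0.5771, -0.3373, 0.059]
tcp_rot: [-179.8, -0.1, -106.8]
ft_force: [0.4, -0.1, -0.1]
finger_gap: 0.0127
grasp_force: 0.0
```

Run:
```python
from h import *
s=telemetry.observe(); print(s['tool_pos'],s['ft_force'],s['finger_gap'])
tm=viewer.capture('wrist')['mount']
def tool(f):
    c=dict(np.load(f'pics/{f}.npz')); v,u=np.mgrid[0:384,0:512]; d=c['depth'].ravel()
    P=(np.linalg.inv(c['K'])@np.stack([u.ravel(),v.ravel(),np.ones(u.size)])*d).T
    return (P@tm[:3,:3].T+tm[:3,3]).reshape(384,512,3)
for f,pts in (('w1',[(158,258),(150,290),(358,260),(120,300)]),('w2',[(158,258),(150,290),(358,260)]),('w4',[(179+56,245),(225+56,245),(170+56,290)])):
    T=tool(f)
    for u,v in pts: print(f,u,v,T[v,u].round(4))
c=dict(np.load('pics/w4.npz'))
for u,v in((256,255),(256,286),(250,210)): print(world(c,u,v).round(4))
# side-depth of slice & fingers in s4
s=dict(np.load('pics/s4.npz'))
for a,b in((590,180),(622,190),(545,250),(597,198),(520,300)): print('side',world(s,250+(a-400)/4,130+b/4).round(4))
```

```text
[ 0.57705815 -0.33727035  0.05897832] [ 0.36098354 -0.05027705 -0.12072783] 0.012683250829684575
w1 158 258 [ 0.0107 -0.0426 -0.0508]
w1 150 290 [ 0.0048 -0.042  -0.0654]
w1 358 260 [ 0.0104  0.0442 -0.0519]
w1 120 300 [ 0.0097 -0.0483 -0.0779]
w2 158 258 [ 0.0102 -0.0428 -0.05  ]
w2 150 290 [ 0.0053 -0.0418 -0.0661]
w2 358 260 [ 0.0102  0.0443 -0.0516]
w4 235 245 [ 0.0105 -0.0098 -0.0387]
w4 281 245 [ 0.0106  0.0118 -0.0388]
w4 226 290 [ 0.0118 -0.0107 -0.075 ]
[ 0.5758 -0.3378  0.0538]
[ 0.5793 -0.3262  0.0627]
[ 0.577  -0.3474  0.0154]
side [ 0.5869 -0.3282  0.0643]
side [ 0.564  -0.322   0.0661]
side [ 0.597  -0.2647  0.0509]
side [ 0.5788 -0.3173  0.0595]
side [ 0.6097 -0.2564  0.0136]
```

The finger tips are about 38 mm (shut) to 51 mm (open) short of the reported TCP, and the side camera agrees, so I'll correct for that. I'll rise, open and look at the slice again.

Request:
{"op": "drive_tool", "data": {
  "steps": [
    {"tx": 0, "ty": 0, "tz": -0.3, "turn": 0},
    {"tx": 0, "ty": 0, "tz": -0.6, "turn": 0},
    {"tx": 0, "ty": 0, "tz": -0.6, "turn": 0},
    {"tx": 0, "ty": 0, "tz": -0.6, "turn": 0}
  ],
  "hand": 1
}}

```text
time: 7.5
tool_pos: [0.5753, -0.336, 0.1453]
tcp_rot: [179.9, 0.0, -106.8]
ft_force: [0.2, -0.0, 0.5]
finger_gap: 0.0837
grasp_force: 0.0
```

```bash
cat >> h.py <<'E'
def slicefit(c,zlo=.047,zhi=.058,cen=(.587,-.3),rad=.07):
    v,u=np.mgrid[0:384,0:512]; d=c['depth'].ravel()
    P=((np.linalg.inv(c['K'])@np.stack([u.ravel(),v.ravel(),np.ones(u.size)])*d).T-c['t'])@c['R']
    rgb=c['image'].reshape(-1,3).astype(int)
    m=(d>0)&(P[:,2]>zlo)&(P[:,2]<zhi)&(np.hypot(P[:,0]-cen[0],P[:,1]-cen[1])<rad)&(rgb[:,0]-rgb[:,2]>40)
    r=cv2.minAreaRect(P[m][:,:2].astype(np.float32)*1000); print('fit mm',r,'n',m.sum(),'zmed',np.median(P[m][:,2]).round(4)); return r
E
python3 - <<'E'
from h import *
c=wcap('w5'); print(telemetry.observe()['tool_pos']); slicefit(c); slicefit(dict(np.load('pics/w1.npz')))
t=cap('top','t5'); slicefit(t)
E
```

```text
[ 0.57484325 -0.33570048  0.14437198]
fit mm ((587.8204956054688, -299.6556701660156), (90.33273315429688, 50.09117126464844), 72.72647857666016) n 4454 zmed 0.0537
fit mm ((587.9681396484375, -299.4036865234375), (91.05634307861328, 50.01763153076172), 72.68800354003906) n 3278 zmed 0.0537
fit mm ((588.6404418945312, -298.4299621582031), (88.26873779296875, 51.097068786621094), 72.9071044921875) n 437 zmed 0.0517
```

```bash
python3 -c "
from h import *
delta(.5765,-.3359,-.014,-107.3)"
```

```text
pos [ 0.5746 -0.3355  0.144 ] [ 1.7974e+02  9.0000e-02 -1.0682e+02] t 7.6 -> tx -0.001 ty -0.013 tz 1.053 turn 0.003 (or +0.5 deg)
```

Request:
{"op": "drive_tool", "data": {
  "steps": [
    {"tx": 0, "ty": -0.01, "tz": 0.3, "turn": 0.003},
    {"tx": 0, "ty": -0.01, "tz": 0.6, "turn": 0.003},
    {"tx": 0, "ty": -0.01, "tz": 0.85, "turn": 0.003},
    {"tx": 0, "ty": -0.01, "tz": 1.0, "turn": 0.003},
    {"tx": 0, "ty": -0.01, "tz": 1.0, "turn": 0.003}
  ]
}}

```text
time: 8.22
tool_pos: [0.5736, -0.3342, -0.0085]
tcp_rot: [179.5, 0.2, -107.4]
ft_force: [0.4, 0.7, -0.5]
finger_gap: 0.0852
grasp_force: 0.0
```

```bash
python3 -c "
from h import *
delta(.5765,-.3359,-.014,-107.3)"
```

```text
pos [ 0.5736 -0.3342 -0.0085] [ 179.46    0.18 -107.36] t 8.225 -> tx 0.005 ty -0.022 tz 0.037 turn -0.000 (or -0.1 deg)
```

Request:
{"op": "drive_tool", "data": {
  "steps": [
    {"tx": 0.005, "ty": -0.018, "tz": 0.035, "turn": 0},
    {"tx": 0.005, "ty": -0.018, "tz": 0.035, "turn": 0},
    {"tx": 0.005, "ty": -0.018, "tz": 0.035, "turn": 0}
  ],
  "hand": 0.66
}}

```text
time: 8.6
tool_pos: [0.5803, -0.3389, -0.007]
tcp_rot: [-179.9, -0.0, -107.4]
ft_force: [-0.6, 0.0, 0.2]
finger_gap: 0.057
grasp_force: 0.0
```

Request:
{"op": "drive_tool", "data": {
  "steps": [
    {"tx": 0, "ty": 0, "tz": 0, "turn": 0},
    {"tx": 0, "ty": 0, "tz": 0, "turn": 0},
    {"tx": 0, "ty": 0, "tz": 0, "turn": 0},
    {"tx": 0, "ty": 0, "tz": 0, "turn": 0}
  ],
  "hand": 0.56
}}

```text
time: 9.1
tool_pos: [0.5803, -0.339, -0.0069]
tcp_rot: [-179.9, -0.0, -107.4]
ft_force: [-0.6, -0.9, 5.3]
finger_gap: 0.0498
grasp_force: 21.7
```

The slice is held: the gap is 49.8 mm and the grip 21.7 N. I'll lift a little and check that it stays level.

Request:
{"op": "drive_tool", "data": {
  "steps": [
    {"tx": 0, "ty": 0, "tz": -0.05, "turn": 0},
    {"tx": 0, "ty": 0, "tz": -0.12, "turn": 0},
    {"tx": 0, "ty": 0, "tz": -0.2, "turn": 0},
    {"tx": 0, "ty": 0, "tz": -0.2, "turn": 0}
  ]
}}

```text
time: 9.6
tool_pos: [0.5807, -0.3392, 0.0238]
tcp_rot: [-179.8, -0.1, -107.4]
ft_force: [-0.2, -0.4, -0.8]
finger_gap: 0.0499
grasp_force: 21.1
```

```bash
cat >> h.py <<'E'
def plane(c,cen,zlo,zhi,rad=.08,yaw=None):
    v,u=np.mgrid[0:384,0:512]; d=c['depth'].ravel()
    P=((np.linalg.inv(c['K'])@np.stack([u.ravel(),v.ravel(),np.ones(u.size)])*d).T-c['t'])@c['R']
    rgb=c['image'].reshape(-1,3).astype(int)
    m=(d>0)&(P[:,2]>zlo)&(P[:,2]<zhi)&(np.hypot(P[:,0]-cen[0],P[:,1]-cen[1])<rad)&(rgb[:,0]-rgb[:,2]>50)&(rgb[:,1]>150)
    Q=P[m]; k=np.ones(len(Q),bool)
    for _ in range(6):
        A=np.c_[Q[:,:2],np.ones(len(Q))]; a=np.linalg.lstsq(A[k],Q[k,2],rcond=None)[0]; r=Q[:,2]-A@a; k=abs(r)<.004
    print('plane slope xy',a[:2].round(3),'n',k.sum(),'mean',Q[k].mean(0).round(4),'rect',cv2.minAreaRect((Q[k][:,:2]*1000).astype(np.float32)))
E
python3 - <<'E'
from h import *
print(telemetry.observe()['tool_pos'],telemetry.observe()['grasp_force'])
w=wcap('w6'); t=cap('top','t6'); s=cap('side','s6')
for c in (w,t,s): plane(c,(.588,-.3),.05,.13)
cv2.imwrite('pics/m6.png',np.hstack([cv2.imread('pics/w6.png')[150:,56:456],cv2.resize(cv2.imread('pics/s6.png')[140:220,250:350],(400,320))[:234]]))
E
```

```text
[ 0.58074044 -0.33917278  0.0237549 ] 21.120059128465982
plane slope xy [-0.001 -0.007] n 4785 mean [ 0.5858 -0.3192  0.0844] rect ((585.1406860351562, -319.12335205078125), (35.692420959472656, 51.197261810302734), 71.0631332397461)
plane slope xy [0.002 0.01 ] n 144 mean [ 0.5928 -0.2869  0.0814] rect ((592.9631958007812, -287.7044372558594), (54.47359848022461, 37.77369689941406), 74.81977844238281)
plane slope xy [0.007 0.007] n 133 mean [ 0.5914 -0.2917  0.0803] rect ((593.1770629882812, -295.5872802734375), (70.64712524414062, 40.26630401611328), 73.90560150146484)
```

View pics/m6.png

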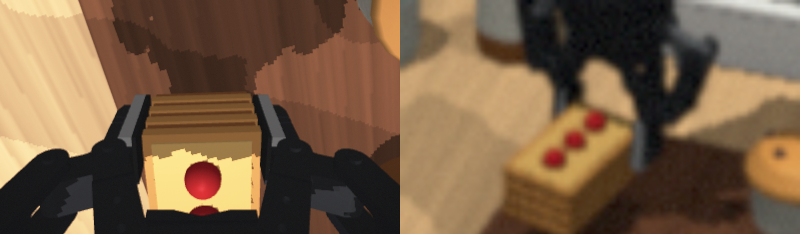

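Run:
```python
from h import *
c=dict(np.load('pics/w6.npz'))
p=ray(c,259,278,.0827); psi=np.radians(-107.3); tp=np.array([.5807,-.3392]); print('front end tool x',(p[:2]-tp)@[np.cos(psi),np.sin(psi)])
for n in ('t6','s6'):
    c=dict(np.load(f'pics/{n}.npz')); v,u=np.mgrid[0:384,0:512]; d=c['depth'].ravel()
    P=((np.linalg.inv(c['K'])@np.stack([u.ravel(),v.ravel(),np.ones(u.size)])*d).T-c['t'])@c['R']
    g=c['image'].reshape(-1,3).max(1)
    # plate by raising pixel rays to z=.042
    o=-c['R'].T@c['t']; r=(np.linalg.inv(c['K'])@np.stack([u.ravel(),v.ravel(),np.ones(u.size)])).T@c['R']; Z=o+r*((.042-o[2])/r[:,2])[:,None]
    w=np.array([np.cos(np.radians(80)),np.sin(np.radians(80))]); q=Z[:,:2]-[.6342,.1285]; X=q@w; Y=q@[-w[1],w[0]]
    m=(g<62)&(abs(X)<.09)&(abs(Y)<.06)&(abs(P[:,2]-.042)<.008)
    print(n,m.sum(),'X',np.percentile(X[m],[0,2,98,100]).round(4),'Y',np.percentile(Y[m],[0,2,98,100]).round(4), cv2.minAreaRect((Z[m][:,:2]*1000).astype(np.float32)))
    # row-wise front edge, and slope
    for y0 in np.arange(-.04,.04,.01):
        k=m&(Y>=y0)&(Y<y0+.01); 
        if k.sum()>3: print('%.3f: x %.4f..%.4f'%(y0,X[k].min(),X[k].max()),end=' | ')
    print()
```

```text
front end tool x 0.005977547167642235
t6 538 X [-0.0617 -0.0606 -0.0104 -0.0094] Y [-0.0404 -0.0387  0.0409  0.0426] ((626.9363403320312, 93.6627197265625), (52.3021125793457, 82.9840316772461), 79.98410034179688)
-0.040: x -0.0610..-0.0099 | -0.030: x -0.0616..-0.0098 | -0.020: x -0.0614..-0.0096 | -0.010: x -0.0617..-0.0094 | 0.000: x -0.0608..-0.0101 | 0.010: x -0.0615..-0.0099 | 0.020: x -0.0612..-0.0097 | 0.030: x -0.0616..-0.0096 | 
s6 1824 X [-0.0602 -0.0576  0.0654  0.0685] Y [-0.0411 -0.0366  0.0426  0.044 ] ((633.4481201171875, 132.8298797607422), (128.70352172851562, 85.0127182006836), 79.9505615234375)
-0.040: x -0.0591..0.0682 | -0.030: x -0.0601..0.0680 | -0.020: x -0.0598..0.0685 | -0.010: x -0.0595..0.0682 | 0.000: x -0.0601..0.0378 | 0.010: x -0.0599..0.0489 | 0.020: x -0.0597..0.0596 | 0.030: x -0.0602..0.0685 |
```

```bash
cat >> h.py <<'E'
W0=np.array([.6347,.1315]); wx=np.array([np.cos(np.radians(80)),np.sin(np.radians(80))]); wy=np.array([-wx[1],wx[0]])
def wp(X,Y): return W0+X*wx+Y*wy
def inw(p): q=np.asarray(p)[:2]-W0; return q@wx,q@wy
E
python3 -c "
from h import *
delta(*wp(-.16,0),.08,-100)
delta(*wp(-.093,0),.08,-100)"
```

```text
pos [ 0.5794 -0.3383  0.0215] [ 1.7998e+02  1.0000e-02 -1.0736e+02] t 9.75 -> tx -2.041 ty 0.446 tz -0.390 turn -0.041 (or -7.4 deg)
pos [ 0.5794 -0.3383  0.0215] [ 1.7998e+02  1.0000e-02 -1.0736e+02] t 9.75 -> tx -2.484 ty 0.503 tz -0.390 turn -0.041 (or -7.4 deg)
```

Request:
{"op": "drive_tool", "data": {
  "steps": [
    {"tx": 0, "ty": 0, "tz": -0.2, "turn": 0},
    {"tx": -0.15, "ty": 0.03, "tz": -0.39, "turn": 0},
    {"tx": -0.35, "ty": 0.07, "tz": -0.39, "turn": 0},
    {"tx": -0.6, "ty": 0.12, "tz": -0.39, "turn": 0},
    {"tx": -0.85, "ty": 0.17, "tz": -0.39, "turn": -0.02},
    {"tx": -1, "ty": 0.2, "tz": -0.39, "turn": -0.04},
    {"tx": -1, "ty": 0.2, "tz": -0.39, "turn": -0.041}
  ]
}}

```text
time: 10.62
tool_pos: [0.5956, -0.1848, 0.0799]
tcp_rot: [180.0, -0.0, -99.8]
ft_force: [-0.4, -0.8, 0.1]
finger_gap: 0.0501
grasp_force: 21.2
```

```bash
python3 -c "
from h import *
delta(*wp(-.16,0),.08,-100)
s=telemetry.observe();print(s['grasp_force'],s['ft_force'])"
```

```text
pos [ 0.5956 -0.1848  0.0799] [ 1.7996e+02 -1.0000e-02 -9.9810e+01] t 10.625 -> tx -1.056 ty 0.106 tz -0.001 turn 0.001 (or +0.2 deg)
21.23834970977782 [-0.44369365 -0.79048113  0.12071439]
```

Request:
{"op": "drive_tool", "data": {
  "steps": [
    {"tx": -0.2, "ty": 0.02, "tz": 0, "turn": 0},
    {"tx": -0.45, "ty": 0.05, "tz": 0, "turn": 0},
    {"tx": -0.7, "ty": 0.07, "tz": 0, "turn": 0},
    {"tx": -0.9, "ty": 0.095, "tz": 0, "turn": 0},
    {"tx": -1, "ty": 0.105, "tz": 0, "turn": 0},
    {"tx": -1, "ty": 0.105, "tz": 0, "turn": 0},
    {"tx": -1, "ty": 0.105, "tz": 0, "turn": 0}
  ]
}}

```text
time: 11.5
tool_pos: [0.6063, -0.0373, 0.0801]
tcp_rot: [-180.0, -0.1, -100.1]
ft_force: [0.1, -0.6, 0.2]
finger_gap: 0.0501
grasp_force: 21.2
```

Run:
```python
from h import *
delta(*wp(-.093,0),.04,-100)
s=telemetry.observe();print(s['grasp_force'],inw(s['tool_pos']),s['tool_pos'])
t=cap('top','t7'); sd=cap('side','s7'); cen=wp(-.12,0)
def fit(c,n):
    v,u=np.mgrid[0:384,0:512]; d=c['depth'].ravel()
    P=((np.linalg.inv(c['K'])@np.stack([u.ravel(),v.ravel(),np.ones(u.size)])*d).T-c['t'])@c['R']
    rgb=c['image'].reshape(-1,3).astype(int)
    m=(d>0)&(P[:,2]>.11)&(P[:,2]<.16)&(np.hypot(*(P[:,:2]-cen).T)<.09)&(rgb[:,0]-rgb[:,2]>50)
    Q=P[m]; q=Q[:,:2]-W0; X=q@wx;Y=q@wy
    print(n,m.sum(),'X',np.percentile(X,[1,99]).round(4),'Y',np.percentile(Y,[1,99]).round(4),'z',np.percentile(Q[:,2],[10,50,90]).round(4))
fit(t,'top');fit(sd,'side')
cv2.imwrite('pics/m7.png',np.hstack([cv2.resize(cv2.imread('pics/t7.png')[90:280,110:290],(400,422)),cv2.resize(cv2.imread('pics/s7.png')[150:360,150:350],(400,422))]))
```

```text
pos [ 0.6063 -0.0373  0.0801] [-1.7999e+02 -5.0000e-02 -1.0006e+02] t 11.5 -> tx -0.521 ty 0.009 tz 0.268 turn -0.000 (or -0.1 deg)
21.238496369587665 (np.float64(-0.17112875505272224), np.float64(-0.0012868757630046974)) [ 0.60625113 -0.03725239  0.0801415 ]Traceback (most recent call last):
  File "<stdin>", line 12, in <module>
  File "<stdin>", line 11, in fit
    return _quantile_unchecked(
        a, q, axis, out, overwrite_input, method, keepdims, weights)
    return _ureduce(a,
                    func=_quantile_ureduce_func,
    ...<5 lines>...
                    overwrite_input=overwrite_input,
                    method=method)
    r = func(a, **kwargs)
    result = _quantile(arr,
                       quantiles=q,
    ...<2 lines>...
                       out=out,
                       weights=wgt)
    slices_having_nans = np.isnan(arr[-1, ...])
                                  ~~~^^^^^^^^^
IndexError: index -1 is out of bounds for axis 0 with size 0
```

```bash
cat >> h.py <<'E'
def sfit(c,lo,hi,cen,rad=.09):
    v,u=np.mgrid[0:384,0:512]; d=c['depth'].ravel()
    P=((np.linalg.inv(c['K'])@np.stack([u.ravel(),v.ravel(),np.ones(u.size)])*d).T-c['t'])@c['R']
    rgb=c['image'].reshape(-1,3).astype(int)
    m=(d>0)&(P[:,2]>lo)&(P[:,2]<hi)&(np.hypot(*(P[:,:2]-cen).T)<rad)&(rgb[:,0]-rgb[:,2]>50)
    Q=P[m]; q=Q[:,:2]-W0; X=q@wx;Y=q@wy
    if m.sum()>5: print(m.sum(),'X',np.percentile(X,[1,50,99]).round(4),'Y',np.percentile(Y,[1,50,99]).round(4),'z',np.percentile(Q[:,2],[1,10,50,90]).round(4))
    else: print('few',m.sum())
    return X,Y,Q[:,2]
E
python3 - <<'E'
from h import *
print(telemetry.observe()['tool_pos'])
cen=wp(-.12,0)
for n in('t7','s7'):
    try: c=dict(np.load(f'pics/{n}.npz'))
    except Exception: c=cap('side','s7')
    X,Y,Z=sfit(c,.09,.16,cen)
    for x in np.arange(-.18,-.06,.01):
        k=(X>x)&(X<x+.01)&(Z<.144)
        if k.sum()>3: print('%.2f: n%d ymed %.3f zmin %.4f zmax %.4f'%(x,k.sum(),np.median(Y[k]),Z[k].min(),np.percentile(Z[k],98)))
E
```

```text
[ 0.60619205 -0.03723768  0.08014886]
few 0
499 X [-0.1761 -0.1255 -0.0845] Y [-0.0259  0.0245  0.0354] z [0.1    0.1076 0.1273 0.1394]
-0.18: n30 ymed 0.000 zmin 0.1178 zmax 0.1401
-0.17: n70 ymed 0.003 zmin 0.1000 zmax 0.1410
-0.16: n45 ymed 0.023 zmin 0.0991 zmax 0.1403
-0.15: n31 ymed 0.025 zmin 0.1068 zmax 0.1384
-0.14: n40 ymed 0.025 zmin 0.1047 zmax 0.1388
-0.13: n35 ymed 0.025 zmin 0.0994 zmax 0.1396
-0.12: n42 ymed 0.026 zmin 0.1019 zmax 0.1392
-0.11: n45 ymed 0.026 zmin 0.1018 zmax 0.1387
-0.10: n43 ymed 0.026 zmin 0.0998 zmax 0.1395
-0.09: n98 ymed 0.021 zmin 0.0982 zmax 0.1385
```

Request:
{"op": "drive_tool", "data": {
  "steps": [
    {"tx": -0.15, "ty": 0, "tz": 0.08, "turn": 0},
    {"tx": -0.3, "ty": 0.005, "tz": 0.2, "turn": 0},
    {"tx": -0.42, "ty": 0.009, "tz": 0.3, "turn": 0},
    {"tx": -0.5, "ty": 0.009, "tz": 0.33, "turn": 0},
    {"tx": -0.52, "ty": 0.009, "tz": 0.33, "turn": 0},
    {"tx": -0.52, "ty": 0.009, "tz": 0.33, "turn": 0}
  ]
}}

```text
time: 12.35
tool_pos: [0.6189, 0.0413, 0.0314]
tcp_rot: [-179.9, -0.0, -100.0]
ft_force: [0.3, -0.8, -0.3]
finger_gap: 0.05
grasp_force: 21.2
```

Run:
```python
from h import *
delta(*wp(-.093,0),.0217,-100)
s=telemetry.observe();print(s['grasp_force'],inw(s['tool_pos']),s['ft_force'])
X,Y,Z=sfit(cap('side','s8'),.035,.115,wp(-.05,0))
```

```text
pos [0.6189 0.0413 0.0314] [-1.7993e+02 -2.0000e-02 -9.9960e+01] t 12.35 -> tx 0.010 ty 0.001 tz 0.065 turn 0.000 (or +0.0 deg)
21.249133301532197 (np.float64(-0.09155822184909453), np.float64(-0.00012515717517990778)) [ 0.27649066 -0.82092095 -0.25133584]
1029 X [-0.0928 -0.0329 -0.0044] Y [-0.0135  0.0157  0.0287] z [0.0574 0.0626 0.089  0.0938]
```

Request:
{"op": "drive_tool", "data": {
  "steps": [
    {"tx": 0, "ty": 0, "tz": 0.02, "turn": 0},
    {"tx": 0, "ty": 0, "tz": 0.04, "turn": 0},
    {"tx": 0, "ty": 0, "tz": 0.055, "turn": 0},
    {"tx": 0, "ty": 0, "tz": 0.055, "turn": 0}
  ]
}}

```text
time: 12.9
tool_pos: [0.618, 0.0411, 0.022]
tcp_rot: [180.0, -0.0, -100.0]
ft_force: [-0.3, -0.2, -1.6]
finger_gap: 0.0497
grasp_force: 21.2
```

Request:
{"op": "drive_tool", "data": {
  "steps": [
    {"tx": 0, "ty": 0, "tz": 0.004, "turn": 0},
    {"tx": 0, "ty": 0, "tz": 0.008, "turn": 0},
    {"tx": 0, "ty": 0, "tz": 0.008, "turn": 0}
  ]
}}

```text
time: 13.28
tool_pos: [0.6184, 0.0413, 0.0213]
tcp_rot: [-180.0, -0.0, -100.0]
ft_force: [0.9, -0.2, -1.1]
finger_gap: 0.0498
grasp_force: 21.3
```

Request:
{"op": "drive_tool", "data": {
  "steps": [
    {"tx": 0, "ty": 0, "tz": 0.004, "turn": 0},
    {"tx": 0, "ty": 0, "tz": 0.008, "turn": 0},
    {"tx": 0, "ty": 0, "tz": 0.008, "turn": 0}
  ]
}}

```text
time: 13.65
tool_pos: [0.6184, 0.0412, 0.0205]
tcp_rot: [-180.0, 0.0, -100.0]
ft_force: [-1.8, -0.9, 2.1]
finger_gap: 0.0495
grasp_force: 21.5
```

Run:
```python
from h import *
s=telemetry.observe();print(s['tool_pos'],s['ft_force'],s['torque'])
X,Y,Z=sfit(cap('side','s9'),.035,.115,wp(-.05,0))
k=abs(Y)<.015; k&=Z<.083; print(np.percentile(Z[k],[5,50,95]).round(4))
s=telemetry.observe();print(s['ft_force'],s['torque'])
```

```text
[0.61844928 0.04124735 0.02048753] [-1.7746357  -0.85814057  2.09073641] [ 0.0047435   0.25875986 -0.01581099]
1154 X [-0.0935 -0.0337 -0.0046] Y [-0.0159  0.0132  0.0293] z [0.0469 0.0526 0.0786 0.0843]
[0.0497 0.0788 0.0817]
[-0.42626606  0.32524307  1.17762753] [-0.06283137  0.16176524  0.03495638]
```

Contact is clear: about 1–2 N up, with the slice's underside near the 42 mm level. I'll release it.

Request:
{"op": "drive_tool", "data": {
  "steps": [
    {"tx": 0, "ty": 0, "tz": 0, "turn": 0},
    {"tx": 0, "ty": 0, "tz": 0, "turn": 0},
    {"tx": 0, "ty": 0, "tz": 0, "turn": 0},
    {"tx": 0, "ty": 0, "tz": 0, "turn": 0}
  ],
  "hand": 0.75
}}

```text
time: 14.2
tool_pos: [0.6183, 0.0413, 0.02]
tcp_rot: [180.0, 0.0, -100.0]
ft_force: [-0.4, 0.1, -0.4]
finger_gap: 0.0639
grasp_force: 0.0
```

Run:
```python
from h import *
s=telemetry.observe();print(s['tool_pos'],s['ft_force'],s['grasp_force'],s['finger_gap'])
c=cap('side','s10'); X,Y,Z=sfit(c,.035,.115,wp(-.05,0)); plane(c,wp(-.05,0),.06,.1)
k=abs(Y)<.01
for x in np.arange(-.09,-.0,.02):
    j=k&(X>x)&(X<x+.02)&(Z<.086); print(round(x,2),j.sum(),np.median(Z[j]).round(4) if j.sum() else '')
```

```text
[0.6183382  0.04128804 0.01996989] [-0.41790247  0.08739748 -0.41309057] 0.0 0.06392219020367411
1198 X [-0.0936 -0.0364 -0.0043] Y [-0.0159  0.014   0.0291] z [0.047  0.053  0.079  0.0847]
plane slope xy [0. 0.] n 0 mean [nan nan nan] rect ((0.0, 0.0), (0.0, 0.0), 0.0)
-0.09 41 0.0805
-0.07 51 0.0803
-0.05 59 0.0805
-0.03 69 0.0805
-0.01 118 0.0666h.py:37: RuntimeWarning: Mean of empty slice.
  print('plane slope xy',a[:2].round(3),'n',k.sum(),'mean',Q[k].mean(0).round(4),'rect',cv2.minAreaRect((Q[k][:,:2]*1000).astype(np.float32)))
  ret = um.true_divide(
```

Request:
{"op": "drive_tool", "data": {
  "steps": [
    {"tx": 0, "ty": 0, "tz": -0.1, "turn": 0},
    {"tx": 0, "ty": 0, "tz": -0.3, "turn": 0},
    {"tx": 0, "ty": 0, "tz": -0.47, "turn": 0},
    {"tx": 0.3, "ty": 0, "tz": -0.47, "turn": 0},
    {"tx": 0.65, "ty": 0, "tz": -0.47, "turn": 0.05},
    {"tx": 0.65, "ty": 0, "tz": -0.47, "turn": 0.11},
    {"tx": 0.65, "ty": 0, "tz": -0.47, "turn": 0.17},
    {"tx": 0.65, "ty": 0, "tz": -0.47, "turn": 0.23},
    {"tx": 0.65, "ty": 0, "tz": -0.47, "turn": 0.29},
    {"tx": 0.65, "ty": 0, "tz": -0.47, "turn": 0.35},
    {"tx": 0.65, "ty": 0, "tz": -0.47, "turn": 0.41},
    {"tx": 0.65, "ty": 0, "tz": -0.47, "turn": 0.47}
  ],
  "hand": 0.75
}}

```text
time: 15.75
tool_pos: [0.602, -0.0549, 0.0921]
tcp_rot: [-180.0, 0.1, 175.5]
ft_force: [0.5, 0.3, 0.8]
finger_gap: 0.0643
grasp_force: 0.0
```

Run:
```python
from h import *
delta(*wp(-.19,0),.012,170)
c=cap('side','s11'); X,Y,Z=sfit(c,.035,.115,wp(-.05,0)); 
t=cap('top','t11'); sfit(t,.035,.115,wp(-.05,0))
```

```text
pos [ 0.602  -0.0549  0.0921] [-1.7999e+02  1.0000e-01  1.7547e+02] t 15.75 -> tx 0.001 ty -0.005 tz 0.534 turn 0.030 (or +5.5 deg)
1198 X [-0.0943 -0.0372 -0.0045] Y [-0.0145  0.0142  0.0291] z [0.0476 0.0547 0.0789 0.084 ]
297 X [-0.0675 -0.0445 -0.0224] Y [-0.0201  0.006   0.0278] z [0.0556 0.0763 0.0804 0.0862]
```

Request:
{"op": "drive_tool", "data": {
  "steps": [
    {"tx": 0, "ty": 0, "tz": 0.2, "turn": 0.03},
    {"tx": 0, "ty": 0, "tz": 0.4, "turn": 0.03},
    {"tx": 0, "ty": 0, "tz": 0.534, "turn": 0.03},
    {"tx": 0, "ty": 0, "tz": 0.534, "turn": 0.03}
  ],
  "hand": 1
}}

```text
time: 16.35
tool_pos: [0.5997, -0.0544, 0.0088]
tcp_rot: [180.0, -0.2, 170.6]
ft_force: [0.0, -0.2, 0.2]
finger_gap: 0.0855
grasp_force: 0.0
```

Run:
```python
from h import *
delta(*wp(-.155,0),.012,170); print(inw(telemetry.observe()['tool_pos']))
c=cap('side','s12'); v,u=np.mgrid[0:384,0:512]; d=c['depth'].ravel()
P=((np.linalg.inv(c['K'])@np.stack([u.ravel(),v.ravel(),np.ones(u.size)])*d).T-c['t'])@c['R']
q=P[:,:2]-W0;X=q@wx;Y=q@wy
m=(d>0)&(X>-.27)&(X<-.11)&(abs(Y)<.06)&(P[:,2]>.04)
for z in np.arange(.04,.3,.01):
    k=m&(P[:,2]>=z)&(P[:,2]<z+.01)&(c['image'].reshape(-1,3).max(1)<90)
    if k.sum()>3: print('%.2f n%d X %.4f..%.4f Y %.3f..%.3f'%(z,k.sum(),*np.percentile(X[k],[2,98]),*np.percentile(Y[k],[2,98])))
```

```text
pos [ 0.5997 -0.0544  0.0088] [179.99  -0.23 170.57] t 16.35 -> tx -0.017 ty 0.227 tz -0.021 turn 0.003 (or +0.6 deg)
(np.float64(-0.1891297568273886), np.float64(0.002231166444991592))
0.05 n19 X -0.2339..-0.1370 Y -0.006..0.011
0.06 n61 X -0.2355..-0.1313 Y -0.006..0.014
0.07 n60 X -0.2354..-0.1302 Y -0.006..0.014
0.08 n50 X -0.2393..-0.1314 Y -0.002..0.015
0.09 n39 X -0.2535..-0.1187 Y 0.000..0.017
0.10 n84 X -0.2605..-0.1131 Y 0.005..0.017
0.11 n87 X -0.2593..-0.1151 Y 0.010..0.021
0.12 n57 X -0.2559..-0.1185 Y 0.013..0.021
0.13 n70 X -0.2550..-0.1596 Y 0.013..0.023
0.14 n58 X -0.2519..-0.1545 Y 0.012..0.023
0.15 n56 X -0.2525..-0.1485 Y -0.003..0.015
0.16 n59 X -0.1838..-0.1495 Y -0.006..0.039
0.17 n145 X -0.2006..-0.1496 Y -0.018..0.040
0.18 n148 X -0.1984..-0.1497 Y -0.019..0.040
0.19 n149 X -0.1945..-0.1497 Y -0.017..0.039
0.20 n197 X -0.1978..-0.1506 Y -0.021..0.039
0.21 n160 X -0.2024..-0.1513 Y -0.023..0.038
0.22 n131 X -0.1930..-0.1526 Y -0.020..0.036
0.23 n152 X -0.1920..-0.1537 Y -0.016..0.036
0.24 n104 X -0.1872..-0.1538 Y -0.013..0.036
0.25 n84 X -0.1930..-0.1541 Y -0.013..0.037
0.26 n178 X -0.1910..-0.1520 Y -0.018..0.037
0.27 n164 X -0.1953..-0.1539 Y -0.019..0.035
0.28 n183 X -0.2195..-0.1539 Y -0.017..0.036
0.29 n189 X -0.2157..-0.1539 Y -0.019..0.036
```

Request:
{"op": "drive_tool", "data": {
  "steps": [
    {"tx": -0.01, "ty": 0.1, "tz": -0.02, "turn": 0.003},
    {"tx": -0.01, "ty": 0.2, "tz": -0.02, "turn": 0.003},
    {"tx": -0.01, "ty": 0.23, "tz": -0.02, "turn": 0.003},
    {"tx": -0.01, "ty": 0.25, "tz": -0.02, "turn": 0.003},
    {"tx": -0.01, "ty": 0.27, "tz": -0.02, "turn": 0.003},
    {"tx": -0.01, "ty": 0.29, "tz": -0.02, "turn": 0.003},
    {"tx": -0.01, "ty": 0.31, "tz": -0.02, "turn": 0.003},
    {"tx": -0.01, "ty": 0.31, "tz": -0.02, "turn": 0.003}
  ]
}}

```text
time: 17.4
tool_pos: [0.6106, -0.0089, 0.0133]
tcp_rot: [180.0, -0.0, 169.9]
ft_force: [-1.0, 0.6, -0.3]
finger_gap: 0.0852
grasp_force: 0.0
```

Run:
```python
from h import *
s=telemetry.observe();print(inw(s['tool_pos']),s['tool_pos'],s['ft_force'])
c=cap('side','s13'); X,Y,Z=sfit(c,.035,.115,wp(-.03,0)) 
cv2.imwrite('pics/m13.png',cv2.resize(cv2.imread('pics/s13.png')[170:384,60:345],(800,600)))
delta(*wp(-.11,0.0),.012,170)
```

```text
(np.float64(-0.14242208705586218), np.float64(-0.0006468126590496795)) [ 0.61060565 -0.00887069  0.01332076] [-0.997414    0.62662369 -0.33559552]
1229 X [-0.0833 -0.0271  0.0061] Y [-0.014   0.0147  0.0285] z [0.0476 0.0534 0.0789 0.0844]
pos [ 0.6106 -0.0089  0.0133] [ 1.7998e+02 -2.0000e-02  1.6989e+02] t 17.45 -> tx 0.005 ty 0.217 tz 0.009 turn -0.001 (or -0.1 deg)
```

View pics/m13.png

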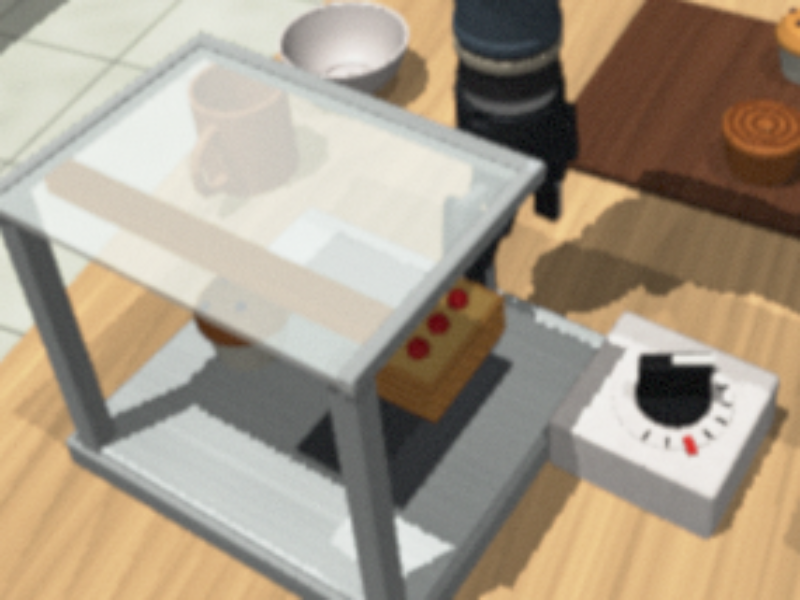

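The slice stands level on the dark plate (corners about (440,418) and (505,330)) with the finger behind its front end and clear of the hood. The push works, so I'll carry on for about 32 mm more.

Request:
{"op": "drive_tool", "data": {
  "steps": [
    {"tx": 0, "ty": 0.03, "tz": 0, "turn": 0},
    {"tx": 0, "ty": 0.06, "tz": 0, "turn": 0},
    {"tx": 0, "ty": 0.09, "tz": 0, "turn": 0},
    {"tx": 0, "ty": 0.12, "tz": 0, "turn": 0},
    {"tx": 0, "ty": 0.15, "tz": 0, "turn": 0},
    {"tx": 0, "ty": 0.18, "tz": 0, "turn": 0},
    {"tx": 0, "ty": 0.2, "tz": 0, "turn": 0},
    {"tx": 0, "ty": 0.215, "tz": 0, "turn": 0},
    {"tx": 0, "ty": 0.215, "tz": 0, "turn": 0}
  ]
}}

```text
time: 18.58
tool_pos: [0.6164, 0.0228, 0.0135]
tcp_rot: [180.0, 0.0, 169.9]
ft_force: [-0.7, -0.1, 0.1]
finger_gap: 0.0853
grasp_force: 0.0
```

Run:
```python
from h import *
s=telemetry.observe();print(inw(s['tool_pos']),s['tool_pos'],s['ft_force'])
c=cap('side','s14'); X,Y,Z=sfit(c,.035,.115,wp(-.0,0))
for z in (.05,.06,.07): 
    k=(Z>z)&(Z<z+.008)&(X<.0); print(z,np.polyfit(X[k],Y[k],1).round(3))
```

```text
(np.float64(-0.11019606657236132), np.float64(-0.0008545343159635059)) [0.61640621 0.02282967 0.01351854] [-0.71157211 -0.10568257  0.13513652]
1090 X [-0.0502 -0.0027  0.0382] Y [-0.0079  0.0183  0.0271] z [0.0481 0.056  0.0793 0.0858]
0.05 [-0.009  0.026]
0.06 [0.009 0.026]
0.07 [0.084 0.025]
```

Request:
{"op": "drive_tool", "data": {
  "steps": [
    {"tx": 0, "ty": -0.1, "tz": 0, "turn": 0},
    {"tx": 0, "ty": -0.3, "tz": 0, "turn": 0},
    {"tx": 0, "ty": -0.53, "tz": 0, "turn": 0},
    {"tx": 0, "ty": -0.53, "tz": -0.3, "turn": 0},
    {"tx": 0, "ty": -0.53, "tz": -0.6, "turn": 0},
    {"tx": 0, "ty": -0.53, "tz": -0.92, "turn": 0},
    {"tx": 0, "ty": -0.53, "tz": -0.92, "turn": 0}
  ]
}}

```text
time: 19.5
tool_pos: [0.6055, -0.0576, 0.1578]
tcp_rot: [-180.0, 0.6, 169.8]
ft_force: [-0.5, 0.9, 0.5]
finger_gap: 0.0851
grasp_force: 0.0
```

Run:
```python
from h import *
delta(.468,.071,.15,-168); 
c=cap('side','s15'); X,Y,Z=sfit(c,.035,.115,wp(-.0,0))
```

```text
pos [ 0.6055 -0.0576  0.1578] [-179.96    0.63  169.82] t 19.5 -> tx 1.054 ty 0.682 tz 0.052 turn -0.123 (or +337.8 deg)
1054 X [-0.0485 -0.0023  0.038 ] Y [-0.0075  0.0184  0.0272] z [0.0483 0.0567 0.0794 0.0858]
```

Request:
{"op": "drive_tool", "data": {
  "steps": [
    {"tx": 0.3, "ty": 0.15, "tz": 0, "turn": -0.04},
    {"tx": 0.65, "ty": 0.4, "tz": 0, "turn": -0.09},
    {"tx": 0.95, "ty": 0.6, "tz": 0.03, "turn": -0.123},
    {"tx": 1, "ty": 0.68, "tz": 0.05, "turn": -0.123},
    {"tx": 1, "ty": 0.68, "tz": 0.05, "turn": -0.123},
    {"tx": 1, "ty": 0.68, "tz": 0.05, "turn": -0.123}
  ]
}}

```text
time: 20.3
tool_pos: [0.4735, 0.0701, 0.1436]
tcp_rot: [-180.0, -0.0, -168.1]
ft_force: [0.2, 0.9, 0.0]
finger_gap: 0.0854
grasp_force: 0.0
```

Run:
```python
from h import *
c=wcap('w16'); s=telemetry.observe(); print(s['tool_pos'],s['tcp_rot'])
w=cv2.imread('pics/w16.png')
v,u=np.mgrid[0:384,0:512]; d=c['depth'].ravel()
P=((np.linalg.inv(c['K'])@np.stack([u.ravel(),v.ravel(),np.ones(u.size)])*d).T-c['t'])@c['R']; rgb=c['image'].reshape(-1,3).astype(int)
m=(d>0)&(P[:,2]>.07)&(P[:,2]<.11)&(np.hypot(P[:,0]-.466,P[:,1]-.07)<.05)
print('bar n',m.sum(),cv2.minAreaRect((P[m][:,:2]*1000).astype(np.float32)),np.percentile(P[m][:,2],[5,50,95]))
k=m&(rgb.min(1)>150); print('white',k.sum(),P[k].mean(0) if k.sum() else '')
r=(d>0)&(rgb[:,0]>150)&(rgb[:,1]<90)&(abs(P[:,2]-.05)<.008)&(np.hypot(P[:,0]-.466,P[:,1]-.07)<.06); print('red',r.sum(),P[r].mean(0))
cv2.imwrite('pics/m16.png',w)
```

```text
[0.4736593  0.07005724 0.14379938] [-1.79970318e+02  8.67706934e-03 -1.68075560e+02]
bar n 1204 ((465.27764892578125, 73.44805908203125), (48.32025146484375, 13.955029487609863), 19.321645736694336) [0.08204322 0.0911264  0.09272111]
white 161 [0.46023141 0.07143983 0.09231989]
red 118 [0.44602797 0.10531175 0.05330003]
```

View pics/m16.png

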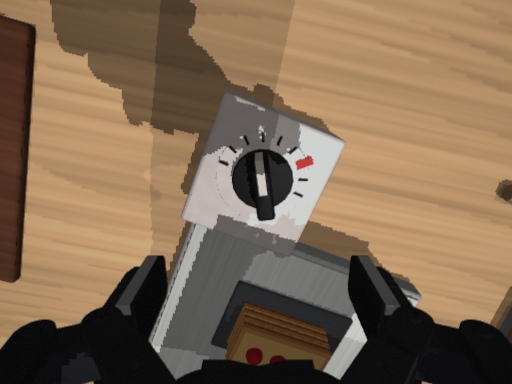

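The wrist view shows the dial bar centred at about (264,183), its white line pointing up and the red mark at (304,163). The fit gives its centre at (0.4653, 0.0734) and the dial at about 1.06 rad, so it needs a turn of about 77° clockwise.

```bash
python3 -c "
from h import *
delta(.4653,.0734,.033,-160.7)"
```

```text
pos [0.4737 0.0701 0.1438] [-1.7997e+02  1.0000e-02 -1.6808e+02] t 20.35 -> tx 0.050 ty 0.033 tz 0.739 turn -0.041 (or -7.4 deg)
```

Request:
{"op": "drive_tool", "data": {
  "steps": [
    {"tx": 0.05, "ty": 0.033, "tz": 0, "turn": -0.041},
    {"tx": 0.05, "ty": 0.033, "tz": 0, "turn": -0.041},
    {"tx": 0.05, "ty": 0.033, "tz": 0.25, "turn": -0.041},
    {"tx": 0.05, "ty": 0.033, "tz": 0.5, "turn": -0.041},
    {"tx": 0.05, "ty": 0.033, "tz": 0.65, "turn": -0.041},
    {"tx": 0.05, "ty": 0.033, "tz": 0.735, "turn": -0.041},
    {"tx": 0.05, "ty": 0.033, "tz": 0.735, "turn": -0.041}
  ]
}}

```text
time: 21.22
tool_pos: [0.464, 0.074, 0.033]
tcp_rot: [180.0, -0.1, -160.7]
ft_force: [-0.5, 0.2, -0.2]
finger_gap: 0.0857
grasp_force: 0.0
```

```bash
python3 -c "
from h import *
delta(.4653,.0734,.033,-160.7)"
```

```text
pos [0.464 0.074 0.033] [ 1.7998e+02 -9.0000e-02 -1.6069e+02] t 21.225 -> tx -0.007 ty -0.007 tz 0.000 turn 0.000 (or +0.0 deg)
```

Request:
{"op": "drive_tool", "data": {
  "steps": [
    {"tx": -0.007, "ty": -0.007, "tz": 0, "turn": 0},
    {"tx": -0.007, "ty": -0.007, "tz": 0, "turn": 0},
    {"tx": -0.007, "ty": -0.007, "tz": 0, "turn": 0},
    {"tx": -0.007, "ty": -0.007, "tz": 0, "turn": 0},
    {"tx": -0.007, "ty": -0.007, "tz": 0, "turn": 0},
    {"tx": -0.007, "ty": -0.007, "tz": 0, "turn": 0},
    {"tx": -0.007, "ty": -0.007, "tz": 0, "turn": 0},
    {"tx": -0.007, "ty": -0.007, "tz": 0, "turn": 0}
  ],
  "hand": 0,
  "force": 30
}}

```text
time: 22.22
tool_pos: [0.4664, 0.0728, 0.0344]
tcp_rot: [-179.9, 0.0, -160.6]
ft_force: [0.2, -4.9, 3.1]
finger_gap: 0.0134
grasp_force: 35.3
```

Gripped, with a 13.4 mm gap on the 14 mm bar. Now I'll turn it by about 77°.

Request:
{"op": "drive_tool", "data": {
  "steps": [
    {"tx": 0, "ty": 0, "tz": 0, "turn": 0.04},
    {"tx": 0, "ty": 0, "tz": 0, "turn": 0.08},
    {"tx": 0, "ty": 0, "tz": 0, "turn": 0.12},
    {"tx": 0, "ty": 0, "tz": 0, "turn": 0.16},
    {"tx": 0, "ty": 0, "tz": 0, "turn": 0.2},
    {"tx": 0, "ty": 0, "tz": 0, "turn": 0.24},
    {"tx": 0, "ty": 0, "tz": 0, "turn": 0.28},
    {"tx": 0, "ty": 0, "tz": 0, "turn": 0.32},
    {"tx": 0, "ty": 0, "tz": 0, "turn": 0.36},
    {"tx": 0, "ty": 0, "tz": 0, "turn": 0.4},
    {"tx": 0, "ty": 0, "tz": 0, "turn": 0.427},
    {"tx": 0, "ty": 0, "tz": 0, "turn": 0.427}
  ]
}}

```text
time: 23.72
tool_pos: [0.4666, 0.0733, 0.0344]
tcp_rot: [179.9, 0.1, 122.6]
ft_force: [1.3, -5.4, 3.5]
finger_gap: 0.0132
grasp_force: 35.3
```

Request:
{"op": "drive_tool", "data": {
  "steps": [
    {"tx": 0, "ty": 0, "tz": 0, "turn": 0},
    {"tx": 0, "ty": 0, "tz": 0, "turn": 0},
    {"tx": 0, "ty": 0, "tz": 0, "turn": 0}
  ]
}}

```text
time: 24.1
tool_pos: [0.4666, 0.0733, 0.0344]
tcp_rot: [179.9, 0.1, 122.6]
ft_force: [2.6, -4.5, 3.2]
finger_gap: 0.0134
grasp_force: 35.4
```

Yaw is 122.6° and the target is 122.5°. I'll release, rise and measure.

Request:
{"op": "drive_tool", "data": {
  "steps": [
    {"tx": 0, "ty": 0, "tz": 0, "turn": 0},
    {"tx": 0, "ty": 0, "tz": 0, "turn": 0},
    {"tx": 0, "ty": 0, "tz": 0, "turn": 0},
    {"tx": 0, "ty": 0, "tz": 0, "turn": 0},
    {"tx": 0, "ty": 0, "tz": 0, "turn": 0},
    {"tx": 0, "ty": 0, "tz": 0, "turn": 0}
  ],
  "hand": 1
}}

```text
time: 24.85
tool_pos: [0.4656, 0.0738, 0.0337]
tcp_rot: [180.0, -0.0, 122.5]
ft_force: [-1.0, -0.1, -0.7]
finger_gap: 0.0852
grasp_force: 0.0
```

Request:
{"op": "drive_tool", "data": {
  "steps": [
    {"tx": 0, "ty": 0, "tz": -0.15, "turn": 0},
    {"tx": 0, "ty": 0, "tz": -0.4, "turn": 0},
    {"tx": 0, "ty": 0, "tz": -0.75, "turn": 0},
    {"tx": 0, "ty": 0, "tz": -0.75, "turn": 0},
    {"tx": 0, "ty": 0, "tz": -0.75, "turn": 0}
  ]
}}

```text
time: 25.48
tool_pos: [0.4657, 0.0738, 0.1462]
tcp_rot: [180.0, 0.0, 122.5]
ft_force: [-0.1, -0.4, -0.4]
finger_gap: 0.0852
grasp_force: 0.0
```

Run:
```python
from h import *
c=wcap('w17'); s=telemetry.observe(); print(s['tool_pos'],s['tcp_rot'],s['ft_force'],s['finger_gap'])
v,u=np.mgrid[0:384,0:512]; d=c['depth'].ravel()
P=((np.linalg.inv(c['K'])@np.stack([u.ravel(),v.ravel(),np.ones(u.size)])*d).T-c['t'])@c['R']; rgb=c['image'].reshape(-1,3).astype(int)
m=(d>0)&(P[:,2]>.07)&(P[:,2]<.11)&(np.hypot(P[:,0]-.466,P[:,1]-.07)<.05)
r0=cv2.minAreaRect((P[m][:,:2]*1000).astype(np.float32)); print('bar n',m.sum(),r0)
k=m&(rgb.min(1)>120)&(P[:,2]>.088); g=P[k].mean(0)[:2]-np.array(r0[0])/1000; print('line yaw',k.sum(),np.degrees(np.arctan2(g[1],g[0])))
r=(d>0)&(rgb[:,0]>150)&(rgb[:,1]<90)&(abs(P[:,2]-.05)<.008)&(np.hypot(P[:,0]-.466,P[:,1]-.07)<.06)
if r.sum(): g=P[r].mean(0)[:2]-np.array(r0[0])/1000; print('red',r.sum(),np.degrees(np.arctan2(g[1],g[0])))
sd=cap('side','s17'); X,Y,Z=sfit(sd,.035,.115,wp(0,0))
```

```text
[0.46493476 0.07370809 0.1451426 ] [-1.79915010e+02 -5.40427912e-02  1.22538984e+02] [-0.25544055  0.85338391 -0.34599088] 0.08553598490346985
bar n 1173 ((466.1434631347656, 74.48131561279297), (14.002520561218262, 48.72859191894531), 32.50951385498047)
line yaw 284 124.54591808236049
red 125 123.2774693488006
1073 X [-0.0493 -0.0028  0.0379] Y [-0.0074  0.0183  0.027 ] z [0.048  0.0567 0.0794 0.0858]
```

The bar points at 122.5°, which is the red mark, the slice is still level and centred, and the arm is clear. I'll hand in.

```bash
python3 -c "
from bench import job
print(job.sign_off())"
```

```text
the job is handed in; nothing more can be done
None
```

I handed the job in at about 25.5 s of the 56 s. By my last camera measurements, the slice stands released and level on the sprung plate, about 6 mm lengthwise and 1 mm crosswise from its middle, and the dial's line is on the red mark to within about 2°. I have not seen the judge's verdict. My first grasp closed with the finger tips on top of the slice, pressing about 12 N without moving it. With no way to tilt the tool, I set the slice down at the plate's front and pushed it the last 4 cm or so in with a finger.

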